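# Unload the vibrating loader's nest and sort the brackets

## Task

Slide the black keeper frame on the orange nest fully open, away from the robot, by its red handle; then lift all the brackets out of the nest: lay each long bracket flat, fully down in its own pocket of the black tray, and put each short bracket in the red reject bin. When all of them are sorted, slide the keeper fully home again; do not disturb the screwdriver, the bottle or the stack of white trays.

Things in the scene. Friction and masses are not known exactly. Their poses are not given: they have to be found in the camera images.
- nest: fixed orange nest plate, 255 x 200 mm, on a low loader; origin on the table, x along the keeper's slide. Top face 56 mm up, with six open L cavities 8 mm deep cut for the long bracket, 2 mm spare all round (a short one lies in the same, foot to foot). A bracket's origin lies at x -57.5 or +57.5, y -76, -10 or +56 mm, 48 mm above the table
- keeper (a joint): sliding black keeper frame over the nest, m. 0: fully home, its two 14 mm bars lie over the foot ends of the brackets and hold them in; 0.026: fully open, slid to the nest's +x until it stops, the brackets are free. Bars 57.5 to 63.5 mm above the table. About 2 N of friction; stays where it is left
- keeper_grip (a point): point on the axis of the keeper's red upright handle, 88.5 mm above the table; it moves with the keeper. The post is 16 mm (nest x) by 20 mm (nest y), from 63.5 to 105.5 mm above the table
- tray: fixed black transport tray, 116 x 204 mm, top face 13.5 mm above the table, with three blue-floored L pockets 7 mm deep cut for the long bracket, 3 mm spare all round; origin on the table below its centre
- bin: loose open red reject bin, 120 (x) x 180 (y) x 32 mm high, walls and floor 4 mm, 0.5 kg; origin under its centre, z up
- driver: bystander: loose screwdriver with a yellow handle, 160 mm long, lying on the table
- bottle: bystander: loose amber bottle, 56 mm across, 130 mm tall, standing upright; origin at its foot
- trays: bystander: loose stack of white blister trays, 110 x 150 mm, 43 mm high; origin under its centre
- pocket0 (a point): a tray pocket: the point on its floor (6.5 mm above the table) where the origin of a seated bracket lies; the pocket's x and y are those of the bracket seated in it (foot towards +x, widened to +y); no other pose goes in
- pocket1 (a point): a tray pocket: the point on its floor (6.5 mm above the table) where the origin of a seated bracket lies; the pocket's x and y are those of the bracket seated in it (foot towards +x, widened to +y); no other pose goes in
- pocket2 (a point): a tray pocket: the point on its floor (6.5 mm above the table) where the origin of a seated bracket lies; the pocket's x and y are those of the bracket seated in it (foot towards +x, widened to +y); no other pose goes in
- long0: silvery LONG bracket, 84 mm overall, 0.13 kg. Flat L base 8 mm thick: bar y -12..+12, x -42..+42 mm; foot at the +x end (x +20..+42) reaching to y +32. Upright rib on it to grip: x -18..+18, y -7..+7, top 36 mm above the underside. Origin: underside, below the rib's middle; z up. Starts flat in a nest cavity, axes as the nest's; None from the start if absent
- long1: silvery LONG bracket, 84 mm overall, 0.13 kg. Flat L base 8 mm thick: bar y -12..+12, x -42..+42 mm; foot at the +x end (x +20..+42) reaching to y +32. Upright rib on it to grip: x -18..+18, y -7..+7, top 36 mm above the underside. Origin: underside, below the rib's middle; z up. Starts flat in a nest cavity, axes as the nest's; None from the start if absent
- long2: silvery LONG bracket, 84 mm overall, 0.13 kg. Flat L base 8 mm thick: bar y -12..+12, x -42..+42 mm; foot at the +x end (x +20..+42) reaching to y +32. Upright rib on it to grip: x -18..+18, y -7..+7, top 36 mm above the underside. Origin: underside, below the rib's middle; z up. Starts flat in a nest cavity, axes as the nest's; None from the start if absent
- short0: silvery SHORT bracket, 64 mm overall, 0.13 kg. Flat L base 8 mm thick: bar y -12..+12, x -22..+42 mm; foot at the +x end (x +20..+42) reaching to y +32. Upright rib on it to grip: x -18..+18, y -7..+7, top 36 mm above the underside. Origin: underside, below the rib's middle; z up. Starts flat in a nest cavity, axes as the nest's; None from the start if absent
- short1: silvery SHORT bracket, 64 mm overall, 0.13 kg. Flat L base 8 mm thick: bar y -12..+12, x -22..+42 mm; foot at the +x end (x +20..+42) reaching to y +32. Upright rib on it to grip: x -18..+18, y -7..+7, top 36 mm above the underside. Origin: underside, below the rib's middle; z up. Starts flat in a nest cavity, axes as the nest's; None from the start if absent
- short2: silvery SHORT bracket, 64 mm overall, 0.13 kg. Flat L base 8 mm thick: bar y -12..+12, x -22..+42 mm; foot at the +x end (x +20..+42) reaching to y +32. Upright rib on it to grip: x -18..+18, y -7..+7, top 36 mm above the underside. Origin: underside, below the rib's middle; z up. Starts flat in a nest cavity, axes as the nest's; None from the start if absent
Things that resemble listed ones, but are neither listed nor needed, are in the scene too. Of the things like the bin, leave any that is pink or yellow; of the rest the larger one is meant.

How it is judged (in metres and radians):
On the way, in this order (a step that is already met when the one before it is completed fails the run):
1. the keeper is slid open (value of joint keeper above 0.021 m), for 0.2 s.
2. every long bracket lies in a tray pocket and every short one in the bin (((x of long0 in the frame of pocket0 between -0.006 and 0.006 m and y of long0 in the frame of pocket0 between -0.006 and 0.006 m and z of long0 in the frame of pocket0 between -0.003 and 0.003 m and angle between long0's own z axis and vertical below 0.08 rad and angle between the x axis of long0 and the x axis of pocket0, either way round below 0.15 rad) or (x of long0 in the frame of pocket1 between -0.006 and 0.006 m and y of long0 in the frame of pocket1 between -0.006 and 0.006 m and z of long0 in the frame of pocket1 between -0.003 and 0.003 m and angle between long0's own z axis and vertical below 0.08 rad and angle between the x axis of long0 and the x axis of pocket1, either way round below 0.15 rad) or (x of long0 in the frame of pocket2 between -0.006 and 0.006 m and y of long0 in the frame of pocket2 between -0.006 and 0.006 m and z of long0 in the frame of pocket2 between -0.003 and 0.003 m and angle between long0's own z axis and vertical below 0.08 rad and angle between the x axis of long0 and the x axis of pocket2, either way round below 0.15 rad)) and ((x of long1 in the frame of pocket0 between -0.006 and 0.006 m and y of long1 in the frame of pocket0 between -0.006 and 0.006 m and z of long1 in the frame of pocket0 between -0.003 and 0.003 m and angle between long1's own z axis and vertical below 0.08 rad and angle between the x axis of long1 and the x axis of pocket0, either way round below 0.15 rad) or (x of long1 in the frame of pocket1 between -0.006 and 0.006 m and y of long1 in the frame of pocket1 between -0.006 and 0.006 m and z of long1 in the frame of pocket1 between -0.003 and 0.003 m and angle between long1's own z axis and vertical below 0.08 rad and angle between the x axis of long1 and the x axis of pocket1, either way round below 0.15 rad) or (x of long1 in the frame of pocket2 between -0.006 and 0.006 m and y of long1 in the frame of pocket2 between -0.006 and 0.006 m and z of long1 in the frame of pocket2 between -0.003 and 0.003 m and angle between long1's own z axis and vertical below 0.08 rad and angle between the x axis of long1 and the x axis of pocket2, either way round below 0.15 rad)) and ((x of long2 in the frame of pocket0 between -0.006 and 0.006 m and y of long2 in the frame of pocket0 between -0.006 and 0.006 m and z of long2 in the frame of pocket0 between -0.003 and 0.003 m and angle between long2's own z axis and vertical below 0.08 rad and angle between the x axis of long2 and the x axis of pocket0, either way round below 0.15 rad) or (x of long2 in the frame of pocket1 between -0.006 and 0.006 m and y of long2 in the frame of pocket1 between -0.006 and 0.006 m and z of long2 in the frame of pocket1 between -0.003 and 0.003 m and angle between long2's own z axis and vertical below 0.08 rad and angle between the x axis of long2 and the x axis of pocket1, either way round below 0.15 rad) or (x of long2 in the frame of pocket2 between -0.006 and 0.006 m and y of long2 in the frame of pocket2 between -0.006 and 0.006 m and z of long2 in the frame of pocket2 between -0.003 and 0.003 m and angle between long2's own z axis and vertical below 0.08 rad and angle between the x axis of long2 and the x axis of pocket2, either way round below 0.15 rad)) and x of short0 in the frame of bin between -0.06 and 0.06 m and y of short0 in the frame of bin between -0.09 and 0.09 m and z of short0 in the frame of bin between 0 and 0.055 m and x of short1 in the frame of bin between -0.06 and 0.06 m and y of short1 in the frame of bin between -0.09 and 0.09 m and z of short1 in the frame of bin between 0 and 0.055 m and x of short2 in the frame of bin between -0.06 and 0.06 m and y of short2 in the frame of bin between -0.09 and 0.09 m and z of short2 in the frame of bin between 0 and 0.055 m), for 0.2 s.
3. the keeper is slid home (value of joint keeper below 0.004 m), for 0.2 s.
At the end, for the whole second after the job is handed in: each long bracket in a tray pocket (within 6 mm in x and y, 3 mm in height, tilt < 0.08 rad, x axes within 0.15 rad), each short one in the bin (origin inside its outline, < 55 mm above its underside), and staying so, keeper within 4 mm of home (all of step 2 and value of joint keeper below 0.004 m); the robot touches nothing.
It fails at once if the screwdriver is moved more than 30 mm (distance of driver from where it was at the start of the episode above 0.03 m).
It fails at once if the bottle is moved more than 30 mm (distance of bottle from where it was at the start of the episode above 0.03 m).
It fails at once if the stack of white trays is moved more than 30 mm (distance of trays from where it was at the start of the episode above 0.03 m).
It fails at once if the bottle is tipped (angle between bottle's own z axis and vertical above 0.4 rad).
Of long0, short0, long1, short1, long2, short2 only 4 to 6 are there at a start; the rules pass over those that are not, and their reading is None.
At some moment in a run one of bin may be knocked a few centimetres aside while the robot is not near it.
Once in a run the grip may slacken for a moment while it holds something.
It also fails if it takes over 210 s, if anything falls off the work surface, if the arm or the gripper's body presses on something with over 40 N, if the wrist force passes 120 N, or if a joint passes its speed limit or range.

## Robot

A 6-joint arm with a two-finger parallel gripper is mounted at the origin on the work surface. World frame = base frame: x ahead of the robot, y to its left, z up, the work surface at z = 0. Lengths are in mm, angles in rad, forces in N, time in s.
With the tool pointing down it reaches from about 350 to 775 mm from the base axis. Payload 7.3 kg.
Tool frame: the origin (TCP) lies at the very end of the fingers, on their centre line; the grasp point (between the pads) lies behind it (bot.grip_point_offset is the z of the grasp point in the tool frame, in mm); z points along the fingers, y is the line along which they close (so a half turn about z gives the same grasp; the last joint's range is limited). The gripper opens to 92 mm and grips with 3 to 60 N. Pads are 19 mm wide; open, the fingers measure 130 mm over their backs; the gripper's body (75 mm by 190 mm) begins 47 mm behind the grasp point.
Start: joints at [1.116, 0.342, 1.524, -0, 1.275, -0.146], TCP at [159.541, 500.192, 226.741] pointing down, gripper open.
Joint ranges: [-2.53, 2.53], [-0.77, 2.02], [0.04, 2.7], [-1, 4.14], [0.28, 2.66], [-3.11, 3.11]. Speed limits (rad/s): [2.57, 2.57, 3.14, 3.14, 3.14, 3.14].

## Interface

Orientations are given as [roll, pitch, yaw] about the fixed x, y, z axes, in that order (R = Rz(yaw) Ry(pitch) Rx(roll)).
In Python, from plant import bot gives the robot as it stands. The module is installed in compiled form; this text tells all that it offers.
- The arm moves only by the shell command python3 -m crank 'ROWS'. ROWS is JSON, a list that holds one entry, the list of rows, each a list of 5 numbers: the opening, from 0 (shut) to 1 (fully open), then the shift along the tool's x, y, z in cm, then the turn about the tool's z in degrees. In form: [[[claw, x, y, z, turn], ...]]. A call has exactly 10 rows; each row is the pose to reach, as a shift and turn from the pose commanded when the call began, along the tool's axes at that moment; what a row does not reach only later rows make up. A row lasts 1/10 s, in which the tool goes at most 50 mm and 8.59 degrees, less where a joint would pass 70% of its speed; a pose out of reach is approached as far as the arm can. A call with a gripper value outside its range is refused whole. The fingers move at their own pace and stop on an object; the grip force is fixed at half the most. Time passes only in rows, so rows that repeat a pose let the fingers close, or fill a call up. It gives the time, the measured TCP pose, the force, the opening and the grip force at its end, in the units of the state.
- bot.get_obs(): the state, without advancing time (a new reading comes with each control period).
- bot.capture(name): name is "scene" or "side" or "wrist"; returns (picture, depth): 480x640x3 uint8, red, green, blue; 480x640 float32, mm along the optical axis (not along the pixel's ray), 0 where there is no reading.
- bot.calibration(name): a dict with "vertical_fov" (degrees; the focal length in pixels is half the picture's height over the tangent of half this angle, whatever the lens; pixels are square), "cx", "cy" (the principal point, pixels), "D" ([k1, k2, p1, p2, k3] as OpenCV has them; the pictures are not rectified), "rvec" (rotation vector, rad) and "tvec" (3), from world to camera coordinates, as OpenCV has them; the wrist camera has in their place "tool_from_camera" (4x4, takes a point from camera to tool coordinates, whose origin is the TCP and whose axes are the flange's). Camera axes: x right, y down, z forward; pixel columns grow to the right and rows downward; lengths in mm; the calibration is good to about 2 mm. A picture is of the moment at which its call begins: read the wrist's pose just before it. calibration takes no time and is no camera call.
- bot.close_job(): hands the job in; it is judged then, once.
The state is a dict: "time": time; "joint_positions": joint angles; "dq": joint speeds; "tau": joint torques, N m; "tool_pos": TCP position; "tcp_rot": TCP orientation; "contact_force": force on the tool from outside, world axes, zero at the start; "moment": the same for the moment, N m; "grip_width": finger opening in mm; "finger_force": force on a finger pad.
Only numpy, scipy, OpenCV 4.12 (cv2) and the standard library are available. Lean on these libraries where they do the work, as an engineer would, in place of code of your own. Each camera call takes 0.05 s, during which the arm holds its last target. There are 200 camera calls.

## Working session

There is one attempt and no reset: what is moved stays moved. The work goes in short steps, Python scripts to look and compute and a shell command to move; the robot and the scene stay as the last step left them, time stands still between calls to the robot, and variables do not carry over. Pictures are saved under pics/ and viewed, at most 14 in all, crops included, and the job is handed in when it is done.

```bash
mkdir -p pics
python3 - <<'E'
from plant import bot
import cv2,numpy as np
o=bot.get_obs();print(o['time'],o['tool_pos'],o['tcp_rot'],o['grip_width'],bot.grip_point_offset)
for n in("scene","side","wrist"):
    im,d=bot.capture(n);cv2.imwrite(f"pics/{n}0.png",im[:,:,::-1]);np.save(f"pics/{n}0.npy",d)
    print(n,bot.calibration(n),(d>0).mean())
E
```

```text
0.0 [159.34370384 499.79266122 226.02602068] [-3.14002113e+00 -2.41491758e-04  2.83278714e+00] 92.10918876101098 -18.8
scene {'vertical_fov': 57.4842459438813, 'cx': 325.7367130489599, 'cy': 228.9285665258617, 'D': array([-0.09884089,  0.        ,  0.        ,  0.        ,  0.        ]), 'rvec': array([ 2.16078626,  1.05248818, -0.4378935 ]), 'tvec': array([-219.55215352, -327.16892442, 1434.5169739 ])} 0.9958984375
side {'vertical_fov': 48.017253546367215, 'cx': 313.4195791938821, 'cy': 243.60165389088658, 'D': array([0.00566273, 0.        , 0.        , 0.        , 0.        ]), 'rvec': array([ 0.46878199, -2.56011238,  1.39600769]), 'tvec': array([ 450.93957671,  273.38416772, 1029.69886151])} 0.995791015625
wrist {'vertical_fov': 59.052103449088186, 'cx': 316.25328269889496, 'cy': 237.98390807139174, 'D': array([-0.04157344,  0.        ,  0.        ,  0.        ,  0.        ]), 'tool_from_camera': array([[ 1.21152844e-03, -9.54633818e-01, -2.97779794e-01,
         8.00494514e+01],
       [ 9.99999265e-01,  1.16913107e-03,  3.20490150e-04,
         4.15811399e-01],
       [ 4.21928718e-05, -2.97779963e-01,  9.54634533e-01,
        -1.58139088e+02],
       [ 0.00000000e+00,  0.00000000e+00,  0.00000000e+00,
         1.00000000e+00]])} 0.9960481770833334
```

View pics/scene0.png

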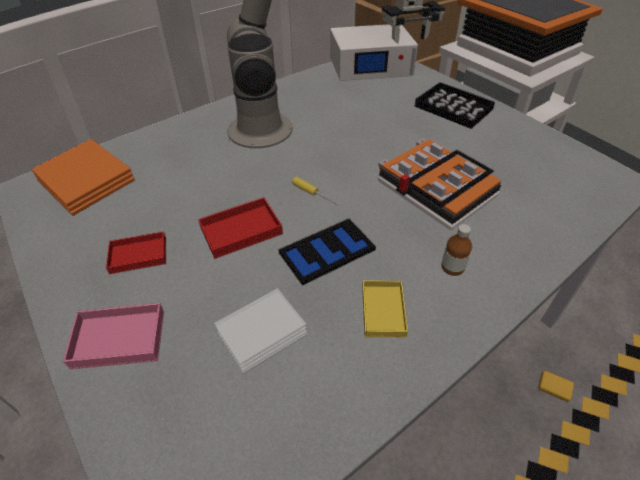

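View pics/side0.png

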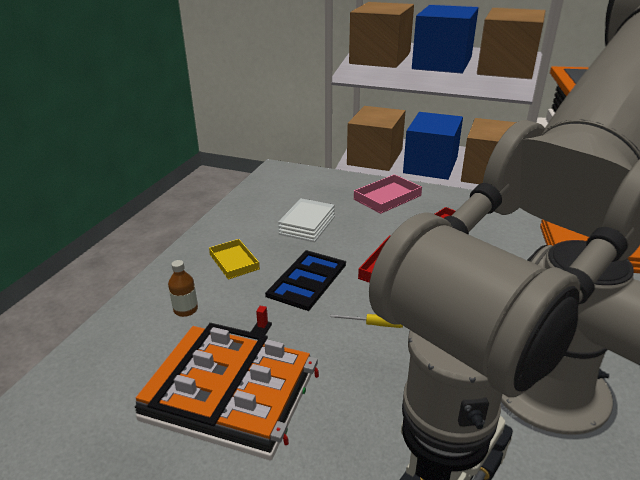

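View pics/wrist0.png

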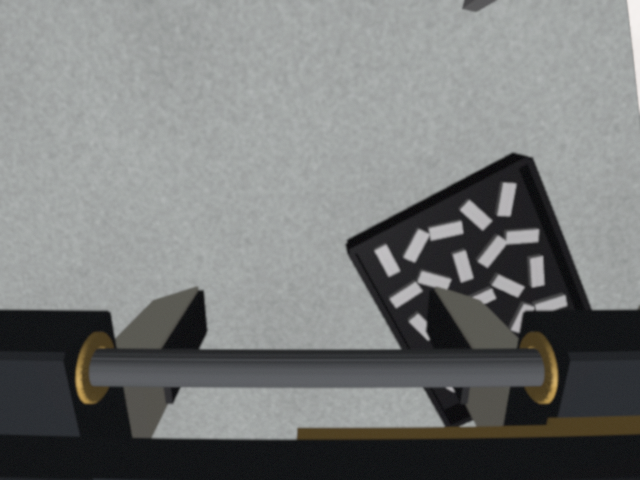

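The scene view shows the nest at about (440,180) with six brackets and the red handle at (403,183). The tray is at (327,250). Two red bins are visible: (240,227), larger, and (137,252), smaller. The pink (115,335) and yellow (385,307) ones are excluded, and the screwdriver is at (310,188). The side view shows the nest at (230,385) and its handle at (262,317). The wrist camera sees only a distractor tray of scraps. Next I'll get coarse positions from depth.

```bash
cat > h.py <<'E'
from plant import bot
import cv2,numpy as np
from scipy.spatial.transform import Rotation as Ro
def K(c):
    f=240/np.tan(np.radians(c['vertical_fov']/2)); return np.array([[f,0,c['cx']],[0,f,c['cy']],[0,0,1.]])
def toolpose(o):
    T=np.eye(4);T[:3,:3]=Ro.from_euler('xyz',o['tcp_rot']).as_matrix();T[:3,3]=o['tool_pos'];return T
def campose(n,o=None):   # world_from_camera
    c=bot.calibration(n)
    if n=='wrist': return toolpose(o)@c['tool_from_camera']
    T=np.eye(4);T[:3,:3]=cv2.Rodrigues(c['rvec'])[0];T[:3,3]=c['tvec'];return np.linalg.inv(T)
def rays(n,uv):
    c=bot.calibration(n);p=cv2.undistortPoints(np.float64(uv).reshape(-1,1,2),K(c),c['D'],criteria=(3,50,1e-9)).reshape(-1,2)
    return np.c_[p,np.ones(len(p))]
def cloud(n,d,o=None):   # world points for every pixel
    v,u=np.mgrid[:480,:640];r=rays(n,np.c_[u.ravel(),v.ravel()])*d.reshape(-1,1)
    T=campose(n,o);return (r@T[:3,:3].T+T[:3,3]).reshape(480,640,3)
def atz(n,uv,z,T):       # intersect pixel rays with plane z
    r=rays(n,uv)@T[:3,:3].T;return T[:3,3]+r*((z-T[2,3])/r[:,2:])
def proj(n,P,T):
    c=bot.calibration(n);M=np.linalg.inv(T);return cv2.projectPoints(np.float64(P).reshape(-1,1,3),cv2.Rodrigues(M[:3,:3])[0],M[:3,3],K(c),c['D'])[0].reshape(-1,2)
E
python3 - <<'E'
from h import *
for n in('scene','side'):
    im=cv2.imread(f'pics/{n}0.png');hsv=cv2.cvtColor(im,cv2.COLOR_BGR2HSV);P=cloud(n,np.load(f'pics/{n}0.npy'))
    H,S,V=cv2.split(hsv);inn=(P[...,2]>-20)&(P[...,2]<150)&(np.abs(P[...,1])<900)&(P[...,0]>0)&(P[...,0]<1100)
    for nm,m in dict(red=((H<4)|(H>175))&(S>150),orange=(H>5)&(H<15)&(S>170),blue=(H>100)&(H<125)&(S>120),yellow=(H>20)&(H<32)&(S>120),white=(S<25)&(V>140)).items():
        k,l,st,c=cv2.connectedComponentsWithStats((m&inn).astype(np.uint8))
        for i in range(1,k):
            if st[i,4]<40: continue
            q=P[l==i]; (cx,cy),sz,a=cv2.minAreaRect(np.float32(q[:,:2])); print(n,nm,st[i],'ctr',np.round([cx,cy]),'sz',np.round(sz),'ang',round(a,1),'z',np.round(np.percentile(q[:,2],[5,50,95])))
E
```

```text
Traceback (most recent call last):
  File "h.py", line 16, in cloud
    v,u=np.mgrid[:480,:640];r=rays(n,np.c_[u.ravel(),v.ravel()])*d.reshape(-1,1)
                              ~~~~^^^^^^^^^^^^^^^^^^^^^^^^^^^^^^
  File "h.py", line 13, in rays
    c=bot.calibration(n);p=cv2.undistortPoints(np.float64(uv).reshape(-1,1,2),K(c),c['D'],criteria=(3,50,1e-9)).reshape(-1,2)
                           ~~~~~~~~~~~~~~~~~~~^^^^^^^^^^^^^^^^^^^^^^^^^^^^^^^^^^^^^^^^^^^^^^^^^^^^^^^^^^^^^^^^^
cv2.error: OpenCV(4.12.0) :-1: error: (-5:Bad argument) in function 'undistortPoints'
> Overload resolution failed:
>  - undistortPoints() got an unexpected keyword argument 'criteria'
>  - undistortPoints() got an unexpected keyword argument 'criteria'
```

```bash
sed -i "s/cv2.undistortPoints(\(.*\),criteria=(3,50,1e-9))/cv2.undistortPointsIter(\1,np.eye(3),np.eye(3),(3,50,1e-9))/" h.py
cat > seg.py <<'E'
from h import *
for n in('scene','side'):
    im=cv2.imread(f'pics/{n}0.png');hsv=cv2.cvtColor(im,cv2.COLOR_BGR2HSV);P=cloud(n,np.load(f'pics/{n}0.npy'))
    H,S,V=cv2.split(hsv);inn=(P[...,2]>-20)&(P[...,2]<150)&(np.abs(P[...,1])<900)&(P[...,0]>0)&(P[...,0]<1100)
    for nm,m in dict(red=((H<4)|(H>175))&(S>150),orange=(H>5)&(H<15)&(S>170),blue=(H>100)&(H<125)&(S>120),yellow=(H>20)&(H<32)&(S>120),white=(S<25)&(V>140)).items():
        k,l,st,c=cv2.connectedComponentsWithStats((m&inn).astype(np.uint8))
        for i in range(1,k):
            if st[i,4]<40: continue
            q=P[l==i]; (cx,cy),sz,a=cv2.minAreaRect(np.float32(q[:,:2])); print(n,nm,st[i],'ctr',np.round([cx,cy]),'sz',np.round(sz),'ang',round(a,1),'z',np.round(np.percentile(q[:,2],[5,50,95])))
E
python3 seg.py
```

```text
scene red [399 175  11  17 141] ctr [546. 108.] sz [23. 71.] ang 40.3 z [ 68.  90. 107.]
scene red [ 199  198   83   60 2920] ctr [ 372. -286.] sz [178. 125.] ang 80.1 z [ 3.  7. 32.]
scene red [ 107  232   58   41 1789] ctr [ 290. -526.] sz [136.  96.] ang 66.8 z [ 1.  5. 23.]
scene orange [382 141  50  37 360] ctr [483. 200.] sz [ 99. 258.] ang 10.0 z [54. 57. 59.]
scene orange [428 155  10   8  43] ctr [513. 260.] sz [25. 38.] ang 34.3 z [55. 57. 59.]
scene orange [411 155  62  39 672] ctr [595. 232.] sz [106. 204.] ang 3.3 z [54. 57. 60.]
scene orange [  60  169   72   46 1169] ctr [   6. -530.] sz [ 41. 197.] ang 9.2 z [ 9. 32. 49.]
scene orange [443 174  57  41 715] ctr [676. 233.] sz [ 37. 202.] ang 2.2 z [54. 57. 60.]
scene orange [448 236  23  22 236] ctr [789.  31.] sz [47. 27.] ang 27.8 z [ 73.  91. 106.]
scene blue [332 227  37  27 423] ctr [569. -93.] sz [55. 96.] ang 83.8 z [ 6.  9. 15.]
scene blue [310 236  36  29 450] ctr [ 562. -158.] sz [54. 98.] ang 85.2 z [ 6.  9. 15.]
scene blue [285 247  37  30 485] ctr [ 554. -224.] sz [56. 96.] ang 84.1 z [ 6.  8. 16.]
scene y
[... 2769 characters left out ...]
56. 58.]
side white [250 364  20   9  93] ctr [500. 221.] sz [33. 13.] ang 5.4 z [81. 84. 86.]
side white [238 371  47  18 255] ctr [495. 231.] sz [73. 43.] ang 2.4 z [54. 56. 58.]
side white [175 375  19   9  98] ctr [612. 292.] sz [34. 14.] ang 2.3 z [82. 84. 86.]
side white [271 381  35  56 159] ctr [429. 243.] sz [ 16. 158.] ang 2.7 z [15. 51. 54.]
side white [163 384  37  17 148] ctr [617. 303.] sz [54. 39.] ang 7.0 z [54. 56. 58.]
side white [234 391  21   9 107] ctr [497. 287.] sz [32. 14.] ang 0.1 z [82. 84. 86.]
side white [221 397  49  21 302] ctr [492. 296.] sz [74. 43.] ang 2.9 z [54. 56. 58.]
side white [136 414 141  42 357] ctr [560. 338.] sz [264.  27.] ang 7.1 z [14. 17. 19.]
```

All six brackets are present. By visible length, the near column (about 73 mm) is long and the far column (about 53 mm) is short. Both nest and tray have x roughly along world +x. I'll take wrist views of the nest and tray to refine this.

```bash
cat >> h.py <<'E'
def go(x,y,z,yawdeg):    # print shift (cm) and turn (deg) to reach a tool-down pose; yawdeg = world direction of -tool x
    o=bot.get_obs();T=toolpose(o);d=T[:3,:3].T@(np.array([x,y,z])-o['tool_pos'])/10
    t=-((yawdeg+180-np.degrees(o['tcp_rot'][2])+180)%360-180)
    print('t',round(o['time'],2),'at',np.round(o['tool_pos'],1),'yaw',round(np.degrees(o['tcp_rot'][2]),2),'w',round(o['grip_width'],1),'| shift',np.round(d,2),'turn',round(t,2))
E
python3 -m crank '[[[1,-4.9,-1.2,-3,-3],[1,-9.8,-2.4,-6,-6],[1,-14.7,-3.6,-9,-9],[1,-19.6,-4.9,-12.4,-12],[1,-24.5,-6.1,-12.4,-15],[1,-29.4,-7.3,-12.4,-20],[1,-34.3,-8.5,-12.4,-20],[1,-39.2,-9.7,-12.4,-20],[1,-44.1,-11,-12.4,-20],[1,-49,-12.2,-12.4,-20]]]'
python3 -m crank '[[[1,0,0,0,0],[1,0,0,0,0],[1,0,0,0,0],[1,0,0,0,0],[1,0,0,0,0],[1,0,0,0,0],[1,0,0,0,0],[1,0,0,0,0],[1,0,0,0,0],[1,0,0,0,0]]]'
python3 - <<'E'
from h import *
go(580,-160,340,2)
o=bot.get_obs();im,d=bot.capture('wrist');cv2.imwrite('pics/w1.png',im[:,:,::-1]);np.savez('pics/w1.npz',d=d,T=campose('wrist',o))
E
```

```text
time: 1.15
tool_pos: [560.3, 252.4, 350.4]
tcp_rot: [3.141, -0.0, -3.101]
contact_force: [1.9, 0.4, 0.2]
grip_width: 92.0
finger_force: 0.0
time: 2.15
tool_pos: [558.8, 253.9, 350.6]
tcp_rot: [3.142, 0.0, -3.101]
contact_force: [0.6, -0.6, 0.1]
grip_width: 92.2
finger_force: 0.0
t 2.15 at [558.8 253.9 350.6] yaw -177.69 w 92.2 | shift [ -0.45 -41.44   1.06] turn 0.31
```

View pics/w1.png

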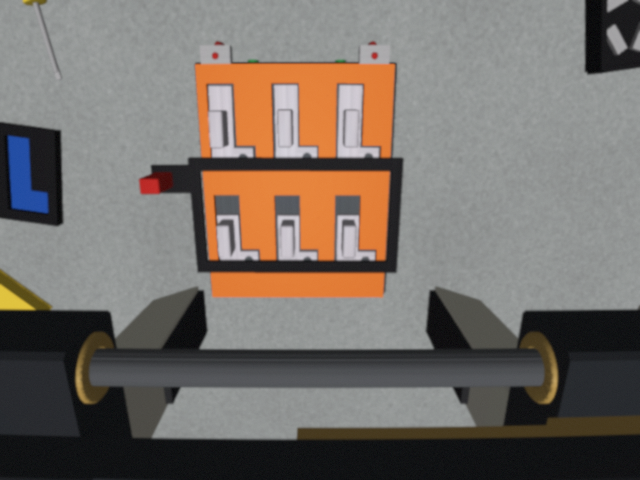

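The wrist view shows the nest with three long brackets nearest the robot, at rows of about 85–158. The three short ones are in the lower row, with grey gaps behind their tails. The handle is at (152,183) and the keeper bars lie over the feet. Next is a view of tray and bin.

```bash
python3 -m crank '[[[1,0.4,-4.5,0,0],[1,0.8,-9,0,0],[1,1.2,-13.5,0,0],[1,1.6,-18,0,0],[1,2,-22.5,0,0],[1,2.4,-27,0,0],[1,2.8,-31.5,0,0],[1,3.2,-36,0,0],[1,3.6,-40,0,0],[1,4,-42.5,0,0]]]'
python3 -m crank '[[[1,0,0,0,0],[1,0,0,0,0],[1,0,0,0,0],[1,0,0,0,0],[1,0,0,0,0],[1,0,0,0,0],[1,0,0,0,0],[1,0,0,0,0],[1,0,0,0,0],[1,0,0,0,0]]]'
cat > meas.py <<'E'
from h import *
import sys
def comps(im,f,area=40):
    hsv=cv2.cvtColor(im,cv2.COLOR_BGR2HSV).astype(int);m=f(*cv2.split(hsv.astype(np.uint8))).astype(np.uint8)
    k,l,st,c=cv2.connectedComponentsWithStats(m);return [(st[i],l==i) for i in range(1,k) if st[i,4]>area]
RED=lambda H,S,V:((H<4)|(H>175))&(S>130)
BLUE=lambda H,S,V:(H>100)&(H<125)&(S>120)
ORG=lambda H,S,V:(H>5)&(H<16)&(S>150)
def rect(n,im,P,f,zlo,zhi,area=40):
    for st,m in comps(im,f,area):
        q=P[m];g=(q[:,2]>zlo)&(q[:,2]<zhi)
        if g.sum()<20: continue
        (cx,cy),sz,a=cv2.minAreaRect(np.float32(q[g][:,:2]));print(n,st,'ctr',np.round([cx,cy],1),'sz',np.round(sz,1),'ang',round(a,1),'zmed',round(float(np.median(q[g][:,2])),1))
if __name__=='__main__':
    o=bot.get_obs();im,d=bot.capture('wrist');im=im[:,:,::-1].copy();cv2.imwrite('pics/w2.png',im);np.savez('pics/w2.npz',d=d,T=campose('wrist',o))
    for k in('w1','w2'):
        im=cv2.imread(f'pics/{k}.png');z=np.load(f'pics/{k}.npz')
        v,u=np.mgrid[:480,:640];r=rays('wrist',np.c_[u.ravel(),v.ravel()])*z['d'].reshape(-1,1);T=z['T'];P=(r@T[:3,:3].T+T[:3,3]).reshape(480,640,3);np.save(f'pics/{k}P.npy',P)
        P=P.copy();P[290:]=-999
        rect(k+' blue',im,P,BLUE,0,30);rect(k+' red',im,P,RED,-5,120)
        # grey rib tops
        m=((P[...,2]>78)&(P[...,2]<90)&(cv2.cvtColor(im,cv2.COLOR_BGR2HSV)[...,1]<60)).astype(np.uint8)
        n,l,st,c=cv2.connectedComponentsWithStats(m)
        for i in range(1,n):
            if st[i,4]>60:
                q=P[l==i];(cx,cy),sz,a=cv2.minAreaRect(np.float32(q[:,:2]));print(k,'rib',st[i],np.round([cx,cy],1),np.round(sz,1),round(a,1),round(float(np.median(q[:,2])),1))
E
python3 meas.py
```

```text
time: 3.2
tool_pos: [535.5, -175.4, 350.4]
tcp_rot: [-3.141, -0.0, -3.104]
contact_force: [0.8, 0.4, -0.5]
grip_width: 92.1
finger_force: 0.0
time: 4.2
tool_pos: [536.0, -172.4, 350.6]
tcp_rot: [3.141, 0.0, -3.101]
contact_force: [-0.8, 0.6, -0.8]
grip_width: 91.9
finger_force: 0.0
w1 blue [   6  134   43   81 2176] ctr [569.2 -92.7] sz [53.4 92.4] ang 84.3 zmed 6.9
w1 red [140 172  33  22 596] ctr [558.3  93.1] sz [15.5 19.6] ang 2.1 zmed 103.7
w1 rib [277 109  16  39 549] [500.8 220.5] [36.4 13.9] 3.1 84.0
w1 rib [208 110  17  38 548] [503.8 153.4] [35.4 13.5] 1.8 84.0
w1 rib [344 110  16  38 549] [498.4 286. ] [35.4 14.1] 1.6 83.8
w1 rib [343 223  14  34 437] [612.7 291.4] [35.3 13.9] 3.3 83.8
w1 rib [217 224  15  33 447] [618.9 158.7] [34.9 14. ] 2.4 83.7
w1 rib [280 224  14  33 427] [615.7 225.2] [35.2 13.7] 1.9 83.8
w2 blue [ 248  150   44   81 2413] ctr [ 554.3 -223.5] sz [51.5 91.4] ang 84.2 zmed 6.9
w2 blue [ 301  159   45   79 2401] ctr [ 561.6 -158.5] sz [52.  91.8] ang 84.0 zmed 6.8
w2 blue [ 354  167   45   79 2335] ctr [568.5 -92.8] sz [52.1 91.7] ang 83.9 zmed 6.8
w2 red [  121     0   186    96 13720] ctr [ 381.1 -287.4] sz [180.  101.3] ang 79.7 zmed 4.4
w2 red [605  86  14   4  42] ctr [419.9 143.7] sz [3.1 5.7] ang 20.4 zmed 33.1
w2 red [547 209  41  27 783] ctr [564.2 108.2] sz [60.1 24.9] ang 65.9 zmed 96.0
w2 rib [621 154  19  35 523] [503.9 151.9] [36.1 14.9] 0.2 83.6
w2 rib [600 259  20  31 444] [617.9 157.3] [35.3 14.9] 5.1 83.6
```

View pics/w2.png

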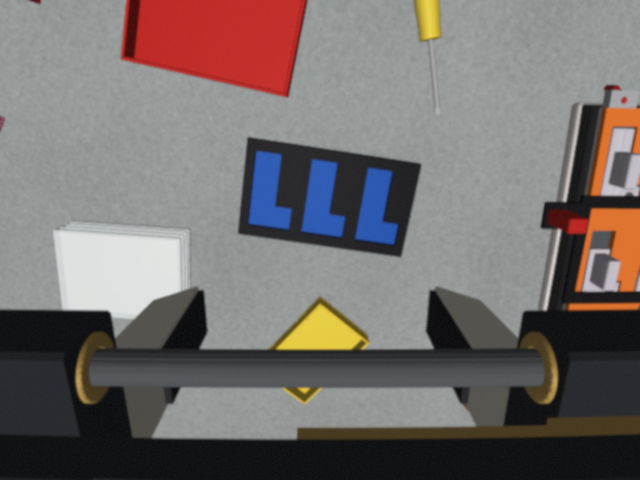

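The tray pockets, bin edge and nest agree across the views: nest yaw +2.5°, tray −6.1°, bin −10.3°. In scene0 the bin candidates are red (240,227), about 178x125, and red (137,252), about 136x96. Pink and yellow are excluded, so the larger red at (240,227) is meant; I'll confirm it in a crop. I also go above the handle.

Run:
```python
from h import *
im=cv2.imread('pics/scene0.png');cv2.imwrite('pics/bincrop.png',cv2.resize(im[185:285,90:300],None,fx=3,fy=3,interpolation=2))
go(558,93,160,2.5)
```

```text
t 4.25 at [ 536.  -172.4  350.6] yaw -177.7 w 91.5 | shift [-3.27 26.43 19.06] turn -0.2
```

View pics/bincrop.png

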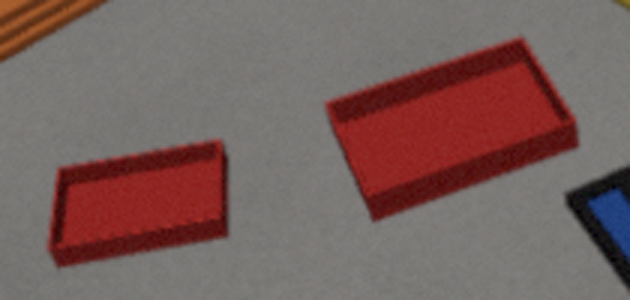

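The crop shows two plain red bins. The right one (scene0 (240,227)) is clearly larger, so it is the one.

```bash
python3 -m crank '[[[0.54,-0.4,4,2,0],[0.54,-0.8,8,4,0],[0.54,-1.2,12,6,0],[0.54,-1.6,16,8,0],[0.54,-2.1,20,10,0],[0.54,-2.6,24,12,0],[0.54,-3.3,26.4,14.5,-0.2],[0.54,-3.3,26.4,17.5,-0.2],[0.54,-3.3,26.4,19,-0.2],[0.54,-3.3,26.4,19,-0.2]]]'
python3 -c "
from h import *
go(558,93,71,2.5)"
```

```text
time: 5.25
tool_pos: [556.9, 93.0, 158.2]
tcp_rot: [3.141, -0.005, -3.097]
contact_force: [-0.7, 1.0, -0.0]
grip_width: 49.9
finger_force: 0.0
t 5.25 at [556.9  93.  158.2] yaw -177.46 w 49.9 | shift [-0.16 -0.    8.72] turn 0.04
```

```bash
python3 -m crank '[[[0.54,-0.1,0,3,0],[0.54,-0.1,0,6,0],[0.54,-0.1,0,8,0],[0.54,-0.1,0,8.7,0],[0.54,-0.1,0,8.7,0],[0,-0.1,0,8.7,0],[0,-0.1,0,8.7,0],[0,-0.1,0,8.7,0],[0,-0.1,0,8.7,0],[0,-0.1,0,8.7,0]]]'
python3 -m crank '[[[0,-0.3,0,0,0],[0,-0.6,0,0,0],[0,-0.9,0,0,0],[0,-1.2,0,0,0],[0,-1.5,0,0,0],[0,-1.8,0,0,0],[0,-2.1,0,0,0],[0,-2.4,0,0,0],[0,-2.7,0,0,0],[0,-2.7,0,0,0]]]'
```

```text
time: 6.25
tool_pos: [559.7, 91.7, 74.3]
tcp_rot: [-3.14, 0.001, -3.098]
contact_force: [0.0, -5.2, 2.3]
grip_width: 19.7
finger_force: 30.0
time: 7.25
tool_pos: [585.7, 92.7, 74.3]
tcp_rot: [-3.14, -0.002, -3.098]
contact_force: [-4.2, -7.3, 5.8]
grip_width: 19.8
finger_force: 30.0
```

```bash
python3 -m crank '[[[0.54,0,0,0,0],[0.54,0,0,0,0],[0.54,0,0,0,0],[0.54,0,0,-2,0],[0.54,0,0,-6,0],[0.54,0,0,-10,0],[0.54,0,0,-10,0],[0.54,0,0,-10,0],[0.54,0,0,-10,0],[0.54,0,0,-10,0]]]'
python3 - <<'E'
from meas import *
for n in['side']:
    im,d=bot.capture(n);im=im[:,:,::-1].copy();cv2.imwrite('pics/s1.png',im);rect(n,im,cloud(n,d),RED,60,120)
go(503.8,153.2,140,2.5)
E
```

```text
time: 8.25
tool_pos: [585.5, 94.0, 172.1]
tcp_rot: [3.141, -0.003, -3.098]
contact_force: [0.1, 0.2, 0.3]
grip_width: 49.7
finger_force: 0.0
side [245 303  11  23 207] ctr [585.8  96.2] sz [22.6 22.8] ang 84.1 zmed 90.3
t 8.3 at [585.6  94.  172.2] yaw -177.49 w 49.4 | shift [7.91 6.28 3.24] turn 0.01
```

```bash
python3 -m crank '[[[0.38,2.5,2,1,0],[0.38,5,4,2,0],[0.38,7.9,6.3,4,0],[0.38,7.9,6.3,5,0],[0.38,7.9,6.3,5,0],[0.38,7.9,6.3,7,0],[0.38,7.9,6.3,9,0],[0.38,7.9,6.3,11,0],[0.38,7.9,6.3,11,0],[0.38,7.9,6.3,11,0]]]'
python3 -m crank '[[[0,0,0,0,0],[0,0,0,0,0],[0,0,0,0,0],[0,0,0,0,0],[0,0,0,0,0],[0,0,0,-2,0],[0,0,0,-5,0],[0,0,0,-8,0],[0,0,0,-8,0],[0,0,0,-8,0]]]'
python3 -c "
from h import *
go(567.4,-102.7,140,-6.1)"
```

```text
time: 9.3
tool_pos: [505.6, 153.0, 64.0]
tcp_rot: [3.142, 0.0, -3.099]
contact_force: [1.0, 0.2, 1.0]
grip_width: 35.1
finger_force: 0.0
time: 10.3
tool_pos: [504.5, 153.5, 143.7]
tcp_rot: [3.141, 0.001, -3.098]
contact_force: [-0.2, -0.1, -1.5]
grip_width: 13.9
finger_force: 30.0
t 10.3 at [504.5 153.5 143.7] yaw -177.49 w 13.9 | shift [ -5.16 -25.87   0.36] turn 8.61
```

```bash
python3 -m crank '[[[0,-0.9,-4.3,0,1.4],[0,-1.8,-8.6,0,2.8],[0,-2.7,-12.9,0,4.2],[0,-3.6,-17.2,0,5.6],[0,-4.5,-21.5,0,7],[0,-5.2,-25.9,0,8.6],[0,-5.2,-25.9,4,8.6],[0,-5.2,-25.9,8,8.6],[0,-5.2,-25.9,9.5,8.6],[0,-5.2,-25.9,9.5,8.6]]]'
python3 -m crank '[[[0,0,0,0,0],[0,0,0,0,0],[0,0,0,0,0],[0,0,0,0,0],[0,0,0,0,0],[0,0,0,0,0],[0,0,0,0,0],[0,0,0,0,0],[0,0,0,0,0],[0,0,0,0,0]]]'
python3 - <<'E'
from h import *
go(567.4,-102.7,21,-6.1)
for n in('scene','side','wrist'):
    o=bot.get_obs();im,d=bot.capture(n);cv2.imwrite(f'pics/{n}2.png',im[:,:,::-1]);np.savez(f'pics/{n}2.npz',d=d,T=campose(n,o))
go(567.4,-102.7,21,-6.1)
a=[cv2.imread(f'pics/{n}2.png') for n in('side','wrist')]
cv2.imwrite('pics/c2.png',np.hstack([cv2.resize(a[0][200:340,210:410],(400,280),interpolation=2),cv2.resize(a[1][:,:],(400,280))]))
E
```

```text
time: 11.3
tool_pos: [564.8, -102.3, 44.1]
tcp_rot: [3.14, -0.009, 3.035]
contact_force: [-0.5, -0.2, -1.5]
grip_width: 13.7
finger_force: 30.0
time: 12.3
tool_pos: [567.9, -103.0, 48.6]
tcp_rot: [3.141, -0.0, 3.035]
contact_force: [0.3, -0.4, -0.9]
grip_width: 13.6
finger_force: 30.0
t 12.3 at [ 567.9 -103.    48.6] yaw 173.91 w 13.6 | shift [0.05 0.03 2.76] turn 0.01
t 12.45 at [ 567.9 -103.    48.6] yaw 173.91 w 13.5 | shift [0.05 0.03 2.76] turn 0.01
```

View pics/c2.png

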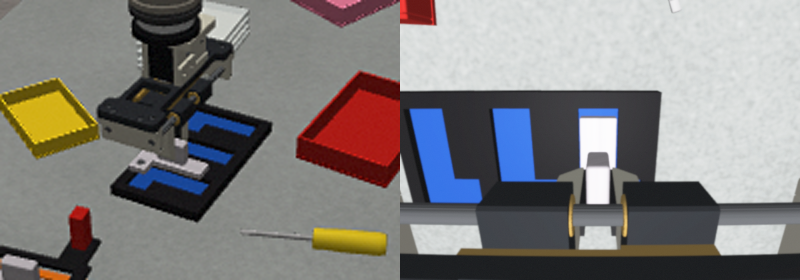

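Left crop: the bracket hovers over the pocket nearest the nest. Right crop: the tail is aligned with the blue pocket. I'm descending.

```bash
python3 -m crank '[[[0,0,0,0.5,0],[0,0,0,1,0],[0,0,0,1.5,0],[0,0,0,1.9,0],[0,0,0,2.2,0],[0,0,0,2.5,0],[0,0,0,2.6,0],[0,0,0,2.6,0],[0,0,0,2.6,0],[0,0,0,2.6,0]]]'
```

```text
time: 13.45
tool_pos: [568.0, -103.1, 22.7]
tcp_rot: [3.142, 0.0, 3.035]
contact_force: [0.5, -0.1, 0.1]
grip_width: 13.7
finger_force: 30.0
```

```bash
python3 -m crank '[[[0.38,0,0,0,0],[0.38,0,0,0,0],[0.38,0,0,0,0],[0.38,0,0,-2,0],[0.38,0,0,-6,0],[0.38,0.5,0,-10,0],[0.38,2.5,0,-14,0],[0.38,2.5,0,-14,0],[0.38,2.5,0,-14,0],[0.38,2.5,0,-14,0]]]'
cat > chk.py <<'E'
from meas import *
def ribs(n,zlo,zhi,o=None,tag=''):   # rib tops in a height band
    im,d=bot.capture(n);im=im[:,:,::-1].copy();cv2.imwrite(f'pics/{n}{tag}.png',im);P=cloud(n,d,o);np.save(f'pics/{n}{tag}P.npy',P)
    S=cv2.cvtColor(im,cv2.COLOR_BGR2HSV)[...,1];m=((P[...,2]>zlo)&(P[...,2]<zhi)&(S<70))
    if n=='wrist': m[290:]=0
    k,l,st,c=cv2.connectedComponentsWithStats(m.astype(np.uint8))
    for i in range(1,k):
        if 40<st[i,4]<3000:
            q=P[l==i];(cx,cy),sz,a=cv2.minAreaRect(np.float32(q[:,:2]))
            if max(sz)<60: print(n,'rib',st[i],np.round([cx,cy],1),np.round(sz,1),round(a,1),round(float(np.median(q[:,2])),1))
    return im,P
E
python3 - <<'E'
from chk import *
o=bot.get_obs();ribs('wrist',38,50,o,'3')
go(500.8,220.2,140,2.5)
E
```

```text
time: 14.45
tool_pos: [542.6, -100.2, 161.5]
tcp_rot: [3.141, -0.002, 3.035]
contact_force: [-0.4, 0.1, 0.6]
grip_width: 34.9
finger_force: 0.0
wrist rib [307 236  20  49 961] [ 565.9 -102.1] [13.5 35.4] 83.6 41.9
t 14.5 at [ 542.6 -100.2  161.1] yaw 173.9 w 34.7 | shift [ 7.55 31.42  2.15] turn -8.6
```

The bracket is seated: rib top at 41.9 mm and position within 2 mm. On to the second long bracket.

```bash
python3 -m crank '[[[0.38,1,4.5,0,-1],[0.38,2.1,9,0,-2],[0.38,3.2,13.5,0,-4],[0.38,4.3,18,0,-6],[0.38,5.4,22.5,0,-8.6],[0.38,6.5,27,1,-8.6],[0.38,7.6,31.4,3,-8.6],[0.38,7.6,31.4,5,-8.6],[0.38,7.6,31.4,5,-8.6],[0.38,7.6,31.4,5,-8.6]]]'
python3 -m crank '[[[0.38,0,0,0,0],[0.38,0,0,0,0],[0.38,0,0,0,0],[0.38,0,0,0,0],[0.38,0,0,0,0],[0.38,0,0,0,0],[0.38,0,0,0,0],[0.38,0,0,0,0],[0.38,0,0,0,0],[0.38,0,0,0,0]]]'
python3 -c "
from h import *
go(500.8,220.2,63.5,2.5)"
```

```text
time: 15.5
tool_pos: [500.5, 219.5, 111.7]
tcp_rot: [-3.141, -0.002, -3.098]
contact_force: [0.1, 0.5, -0.1]
grip_width: 35.1
finger_force: 0.0
time: 16.5
tool_pos: [500.8, 219.9, 112.6]
tcp_rot: [3.142, -0.0, -3.098]
contact_force: [0.4, 0.2, 0.0]
grip_width: 35.1
finger_force: 0.0
t 16.5 at [500.8 219.9 112.6] yaw -177.49 w 35.1 | shift [-0.01  0.03  4.91] turn 0.01
```

```bash
python3 -m crank '[[[0.38,0,0,2,0],[0.38,0,0,4,0],[0.38,0,0,4.9,0],[0.38,0,0,4.9,0],[0.38,0,0,4.9,0],[0,0,0,4.9,0],[0,0,0,4.9,0],[0,0,0,4.9,0],[0,0,0,4.9,0],[0,0,0,4.9,0]]]'
python3 -m crank '[[[0,0,0,-2,0],[0,0,0,-5,0],[0,0,0,-8,0],[0,0,0,-8,0],[0,0,0,-8,0],[0,-0.4,-3.5,-8,0.8],[0,-0.8,-7,-8,1.6],[0,-1.2,-11,-8,2.4],[0,-1.6,-15,-8,3.2],[0,-2,-19,-8,4]]]'
python3 -c "
from h import *
go(560.6,-168.4,48,-6.1)"
```

```text
time: 17.5
tool_pos: [501.1, 220.0, 64.1]
tcp_rot: [3.141, 0.001, -3.098]
contact_force: [-0.1, 0.7, 3.1]
grip_width: 13.6
finger_force: 30.0
time: 18.5
tool_pos: [528.0, 29.6, 141.8]
tcp_rot: [3.141, -0.003, 3.115]
contact_force: [0.8, -0.8, -0.6]
grip_width: 14.0
finger_force: 30.0
t 18.5 at [528.   29.6 141.8] yaw 178.49 w 14.0 | shift [ -3.81 -19.71   9.36] turn 4.59
```

```bash
python3 -m crank '[[[0,-0.8,-4,0,1],[0,-1.6,-8,0,2],[0,-2.4,-12,0,3],[0,-3.2,-16,0,4],[0,-3.8,-19.7,0,4.6],[0,-3.8,-19.7,2,4.6],[0,-3.8,-19.7,5,4.6],[0,-3.8,-19.7,8,4.6],[0,-3.8,-19.7,9.3,4.6],[0,-3.8,-19.7,9.3,4.6]]]'
python3 -m crank '[[[0,0,0,0,0],[0,0,0,0,0],[0,0,0,0,0],[0,0,0,0,0],[0,0,0,0,0],[0,0,0,0,0],[0,0,0,0,0],[0,0,0,0,0],[0,0,0,0,0],[0,0,0,0,0]]]'
python3 - <<'E'
from h import *
go(560.6,-168.4,22.3,-6.1)
bot.capture('side');im,d=bot.capture('wrist');cv2.imwrite('pics/w4.png',im[:,:,::-1])
# long-axis position check: tail end of bracket in hand vs. TCP
o=bot.get_obs();P=cloud('wrist',d,o);S=cv2.cvtColor(im[:,:,::-1].copy(),cv2.COLOR_BGR2HSV)[...,1]
T=toolpose(o);L=(P-T[:3,3])@T[:3,:3]
m=(S<60)&(np.abs(L[...,1])<16)&(L[...,2]>2)&(L[...,2]<12)&(L[...,0]>20)&(L[...,0]<70)
q=L[m];print(len(q),'tail x',np.percentile(q[:,0],[50,98,99.5]) if len(q) else 0,'y',np.percentile(q[:,1],[1,99]) if len(q) else 0,'z',np.median(q[:,2]) if len(q) else 0)
E
```

```text
time: 19.5
tool_pos: [560.0, -166.1, 47.6]
tcp_rot: [3.14, -0.006, 3.035]
contact_force: [0.8, 0.6, -1.5]
grip_width: 13.5
finger_force: 30.0
time: 20.5
tool_pos: [561.9, -166.9, 50.5]
tcp_rot: [3.141, -0.0, 3.035]
contact_force: [0.1, 0.4, -1.3]
grip_width: 13.9
finger_force: 30.0
t 20.5 at [ 561.9 -166.9   50.5] yaw 173.91 w 13.9 | shift [ 0.12 -0.16  2.82] turn 0.01
3201 tail x [31.97952678 42.60860228 42.86982469] y [-11.21239338  12.19172235] z 8.076225366905831
```

```bash
python3 -m crank '[[[0,0.1,-0.15,0.5,0],[0,0.1,-0.15,1,0],[0,0.1,-0.15,1.5,0],[0,0.1,-0.15,1.9,0],[0,0.1,-0.15,2.2,0],[0,0.1,-0.15,2.5,0],[0,0.1,-0.15,2.7,0],[0,0.1,-0.15,2.75,0],[0,0.1,-0.15,2.75,0],[0,0.1,-0.15,2.75,0]]]'
python3 -m crank '[[[0.38,0,0,0,0],[0.38,0,0,0,0],[0.38,0,0,0,0],[0.38,0,0,-2,0],[0.38,0,0,-6,0],[0.38,0.5,0,-10,0],[0.38,2.5,0,-14,0],[0.38,2.5,0,-14,0],[0.38,2.5,0,-14,0],[0.38,2.5,0,-14,0]]]'
python3 - <<'E'
from chk import *
o=bot.get_obs();ribs('wrist',38,60,o,'5')
go(498.4,286.2,112,2.5)
E
```

```text
time: 21.6
tool_pos: [560.9, -168.4, 23.3]
tcp_rot: [-3.142, 0.0, 3.035]
contact_force: [-0.4, -0.4, -0.6]
grip_width: 13.6
finger_force: 30.0
time: 22.6
tool_pos: [535.5, -165.4, 162.0]
tcp_rot: [3.141, -0.002, 3.035]
contact_force: [0.4, -0.6, -0.3]
grip_width: 34.9
finger_force: 0.0
wrist rib [398 235  23  50 939] [ 565.9 -102.5] [14.1 36.4] 83.9 41.9
wrist rib [306 237  21  49 951] [ 559.8 -167.8] [14.  35.8] 83.6 42.0
t 22.65 at [ 535.5 -165.4  161.6] yaw 173.91 w 35.2 | shift [ 8.46 44.51  5.03] turn -8.59
```

```bash
python3 -m crank '[[[0.38,0.9,4.8,0,-1],[0.38,1.8,9.6,0,-2],[0.38,2.7,14.4,0,-4],[0.38,3.6,19.2,0,-6],[0.38,4.5,24,0,-8.6],[0.38,5.4,28.8,0,-8.6],[0.38,6.3,33.6,0,-8.6],[0.38,7.2,38.4,0,-8.6],[0.38,8.1,43,1,-8.6],[0.38,8.5,44.5,3,-8.6]]]'
python3 -m crank '[[[0.38,0,0,1,0],[0.38,0,0,2,0],[0.38,0,0,2,0],[0.38,0,0,2,0],[0.38,0,0,2,0],[0.38,0,0,2,0],[0.38,0,0,2,0],[0.38,0,0,2,0],[0.38,0,0,2,0],[0.38,0,0,2,0]]]'
python3 -c "
from h import *
go(498.4,286.2,63.5,2.5)"
```

```text
time: 23.65
tool_pos: [498.3, 290.3, 132.4]
tcp_rot: [3.14, 0.001, -3.094]
contact_force: [-0.1, 0.1, -0.5]
grip_width: 34.8
finger_force: 0.0
time: 24.65
tool_pos: [498.6, 285.9, 113.2]
tcp_rot: [3.141, 0.0, -3.098]
contact_force: [-0.0, 0.7, -0.2]
grip_width: 34.9
finger_force: 0.0
t 24.65 at [498.6 285.9 113.2] yaw -177.49 w 34.9 | shift [0.02 0.04 4.97] turn 0.01
```

```bash
python3 -m crank '[[[0.38,0,0,2,0],[0.38,0,0,4,0],[0.38,0,0,4.95,0],[0.38,0,0,4.95,0],[0.38,0,0,4.95,0],[0,0,0,4.95,0],[0,0,0,4.95,0],[0,0,0,4.95,0],[0,0,0,4.95,0],[0,0,0,4.95,0]]]'
python3 -m crank '[[[0,0,0,-2,0],[0,0,0,-5,0],[0,0,0,-8,0],[0,0,0,-8,0],[0,0,-4.5,-8,0],[0,-0.4,-9,-8,0.8],[0,-0.8,-13.5,-8,1.6],[0,-1.2,-18,-8,2.4],[0,-1.6,-22.5,-8,3.2],[0,-2,-27,-8,4]]]'
python3 -c "
from h import *
go(553.2,-233.4,48,-6.1)"
```

```text
time: 25.65
tool_pos: [498.9, 285.9, 64.2]
tcp_rot: [3.141, 0.001, -3.098]
contact_force: [-0.5, -0.9, 4.0]
grip_width: 14.0
finger_force: 30.0
time: 26.65
tool_pos: [529.6, 15.3, 142.3]
tcp_rot: [3.141, -0.002, 3.115]
contact_force: [1.4, 0.1, -2.1]
grip_width: 13.9
finger_force: 30.0
t 26.65 at [529.6  15.3 142.3] yaw 178.48 w 13.9 | shift [ -3.03 -24.8    9.41] turn 4.58
```

```bash
python3 -m crank '[[[0,-0.6,-5,0,1],[0,-1.2,-10,0,2],[0,-1.8,-15,0,3],[0,-2.4,-20,0,4],[0,-3,-24.8,0,4.6],[0,-3,-24.8,2,4.6],[0,-3,-24.8,5,4.6],[0,-3,-24.8,8,4.6],[0,-3,-24.8,9.3,4.6],[0,-3,-24.8,9.3,4.6]]]'
python3 -m crank '[[[0,0,0,0,0],[0,0,0,0,0],[0,0,0,0,0],[0,0,0,0,0],[0,0,0,0,0],[0,0,0,0,0],[0,0,0,0,0],[0,0,0,0,0],[0,0,0,0,0],[0,0,0,0,0]]]'
cat > tail.py <<'E'
from h import *
im,d=bot.capture('wrist');cv2.imwrite('pics/tail.png',im[:,:,::-1])
o=bot.get_obs();P=cloud('wrist',d,o);S=cv2.cvtColor(im[:,:,::-1].copy(),cv2.COLOR_BGR2HSV)[...,1]
T=toolpose(o);L=(P-T[:3,3])@T[:3,:3]
m=(S<60)&(np.abs(L[...,1])<16)&(L[...,2]>2)&(L[...,2]<12)&(L[...,0]>12)&(L[...,0]<70)
q=L[m];print(len(q),'tail x',np.percentile(q[:,0],[50,98,99.5]) if len(q) else 0,'y',np.percentile(q[:,1],[1,99]) if len(q) else 0,'z',np.median(q[:,2]) if len(q) else 0)
E
python3 tail.py; python3 -c "
from h import *
go(553.2,-233.4,22.8,-6.1)"
```

```text
time: 27.65
tool_pos: [552.3, -230.7, 47.8]
tcp_rot: [3.139, -0.005, 3.035]
contact_force: [0.4, -0.0, -1.5]
grip_width: 13.9
finger_force: 30.0
time: 28.65
tool_pos: [554.0, -231.7, 50.6]
tcp_rot: [3.141, -0.0, 3.035]
contact_force: [-0.2, 0.3, -1.0]
grip_width: 13.4
finger_force: 30.0
3905 tail x [29.79072887 42.96205839 43.18369205] y [-11.1742165   12.26620733] z 8.129684872619666
t 28.7 at [ 554.  -231.7   50.5] yaw 173.91 w 13.7 | shift [ 0.06 -0.17  2.77] turn 0.01
```

```bash
python3 -m crank '[[[0,0.05,-0.15,0.5,0],[0,0.05,-0.15,1,0],[0,0.05,-0.15,1.5,0],[0,0.05,-0.15,1.9,0],[0,0.05,-0.15,2.2,0],[0,0.05,-0.15,2.5,0],[0,0.05,-0.15,2.7,0],[0,0.05,-0.15,2.75,0],[0,0.05,-0.15,2.75,0],[0,0.05,-0.15,2.75,0]]]'
python3 -m crank '[[[0.38,0,0,0,0],[0.38,0,0,0,0],[0.38,0,0,0,0],[0.38,0,0,-2,0],[0.38,0,0,-6,0],[0.38,0.5,0,-10,0],[0.38,2.5,0,-14,0],[0.38,2.5,0,-14,0],[0.38,2.5,0,-14,0],[0.38,2.5,0,-14,0]]]'
cat > bin.py <<'E'
from chk import *
im,d=bot.capture('scene');im=im[:,:,::-1].copy();cv2.imwrite('pics/scenebin.png',im);rect('scene red',im,cloud('scene',d),RED,-10,40,800)
E
python3 - <<'E'
from chk import *
o=bot.get_obs();ribs('wrist',38,60,o,'6')
go(618.9,158.5,112,2.5)
E
python3 bin.py
```

```text
time: 29.7
tool_pos: [553.4, -233.2, 23.3]
tcp_rot: [-3.142, 0.0, 3.035]
contact_force: [0.1, -0.3, -2.2]
grip_width: 13.8
finger_force: 30.0
time: 30.7
tool_pos: [528.1, -230.2, 162.0]
tcp_rot: [3.141, -0.002, 3.035]
contact_force: [-0.4, 0.1, -0.0]
grip_width: 34.8
finger_force: 0.0
wrist rib [306 236  20  49 955] [ 551.6 -232.9] [13.5 35.4] 84.3 41.9
wrist rib [397 237  23  49 935] [ 559.6 -168. ] [13.9 35.9] 84.1 41.9
wrist rib [487 236  26  50 982] [ 565.8 -103.1] [14.7 36.3] 84.3 41.9
t 30.75 at [ 528.  -230.2  161.6] yaw 173.91 w 34.9 | shift [-4.92 39.6   4.99] turn -8.59
scene red [ 187  200   84   59 2949] ctr [ 357.9 -310.8] sz [179.4 123.4] ang 79.3 zmed 7.0
scene red [ 106  232   60   42 1848] ctr [ 288.8 -526.4] sz [137.2  96.3] ang 65.9 zmed 5.0
```

All three long brackets are seated at 41.9 mm. The bin has been knocked and is now at about (358,−311). On to the short brackets.

```bash
python3 -m crank '[[[0.38,-0.5,4.6,0,-1],[0.38,-1.1,9.2,0,-2],[0.38,-1.7,13.8,0,-4],[0.38,-2.3,18.4,0,-6],[0.38,-2.9,23,0,-8.6],[0.38,-3.5,27.6,0,-8.6],[0.38,-4.1,32.2,0,-8.6],[0.38,-4.7,37,0,-8.6],[0.38,-4.9,39.6,1,-8.6],[0.38,-4.9,39.6,3,-8.6]]]'
python3 -m crank '[[[0.38,0,0,1,0],[0.38,0,0,2,0],[0.38,0,0,2,0],[0.38,0,0,2,0],[0.38,0,0,2,0],[0.38,0,0,2,0],[0.38,0,0,2,0],[0.38,0,0,2,0],[0.38,0,0,2,0],[0.38,0,0,2,0]]]'
python3 -c "
from h import *
go(618.9,158.3,63.5,2.5)"
```

```text
time: 31.8
tool_pos: [619.9, 162.5, 132.4]
tcp_rot: [3.14, 0.002, -3.093]
contact_force: [0.8, 0.4, 0.1]
grip_width: 34.9
finger_force: 0.0
time: 32.8
tool_pos: [619.2, 158.1, 113.2]
tcp_rot: [3.142, 0.0, -3.098]
contact_force: [0.3, 0.1, -0.1]
grip_width: 35.1
finger_force: 0.0
t 32.8 at [619.2 158.1 113.2] yaw -177.49 w 35.1 | shift [0.03 0.02 4.97] turn 0.01
```

```bash
python3 -m crank '[[[0.38,0,0,2,0],[0.38,0,0,4,0],[0.38,0,0,4.95,0],[0.38,0,0,4.95,0],[0.38,0,0,4.95,0],[0,0,0,4.95,0],[0,0,0,4.95,0],[0,0,0,4.95,0],[0,0,0,4.95,0],[0,0,0,4.95,0]]]'
python3 -m crank '[[[0,0,0,-2,0],[0,0,0,-5,0],[0,0,0,-8,0],[0,1,-2,-8,0],[0,3.2,-6,-8,2],[0,5.4,-10,-8,4],[0,7.6,-14,-8,6],[0,9.8,-18,-8,8],[0,12,-22,-8,10],[0,14.2,-26,-8,12]]]'
python3 -c "
from h import *
go(339,-358,60,-10.5)"
```

```text
time: 33.8
tool_pos: [619.5, 158.1, 64.3]
tcp_rot: [3.141, 0.001, -3.098]
contact_force: [-0.5, -0.1, 3.6]
grip_width: 13.7
finger_force: 30.0
time: 34.8
tool_pos: [487.5, -109.3, 143.5]
tcp_rot: [3.142, -0.0, 2.975]
contact_force: [1.0, 0.1, -0.9]
grip_width: 13.8
finger_force: 30.0
t 34.8 at [ 487.5 -109.3  143.5] yaw 170.44 w 13.8 | shift [ 10.51 -26.99   8.35] turn 0.94
```

```bash
python3 -m crank '[[[0,1.7,-4.5,0,0.9],[0,3.5,-9,0,0.9],[0,5.2,-13.5,0,0.9],[0,7,-18,0,0.9],[0,8.8,-22.5,0,0.9],[0,10.5,-27,0,0.9],[0,10.5,-27,2,0.9],[0,10.5,-27,5,0.9],[0,10.5,-27,7,0.9],[0,10.5,-27,7,0.9]]]'
python3 bin.py; python3 tail.py; python3 -c "
from h import *
go(339,-358,24,-10.5)"
```

```text
time: 35.8
tool_pos: [339.2, -355.4, 71.1]
tcp_rot: [3.137, -0.004, 2.96]
contact_force: [-0.3, -0.5, 0.6]
grip_width: 13.5
finger_force: 30.0
scene red [ 187  199   84   60 2686] ctr [ 342.1 -304. ] sz [185.7 159.8] ang 78.2 zmed 7.1
scene red [ 106  232   60   42 1846] ctr [ 289.1 -526.1] sz [136.6  95.6] ang 66.8 zmed 4.9
1166 tail x [19.22292212 22.88271146 23.02797198] y [-11.05066665  12.00947737] z 8.143458051938588
t 35.9 at [ 340.7 -356.9   73.8] yaw 169.61 w 13.8 | shift [ 0.14 -0.14  4.98] turn 0.11
```

```bash
python3 -m crank '[[[0,0.1,-0.1,1.5,0],[0,0.1,-0.1,3,0],[0,0.1,-0.1,4.2,0],[0,0.1,-0.1,4.8,0],[0,0.1,-0.1,4.8,0],[0,0.1,-0.1,4.8,0],[0.26,0.1,-0.1,4.8,0],[0.26,0.1,-0.1,4.8,0],[0.26,0.1,-0.1,4.8,0],[0.26,0.1,-0.1,4.8,0]]]'
python3 -m crank '[[[0.26,0,0,-2,0],[0.26,0,0,-5,0],[0.26,0,0,-9,0],[0.38,0,1,-13,0],[0.38,-1.6,5,-13,0],[0.38,-3.2,9,-13,-2],[0.38,-4.8,13,-13,-4],[0.38,-6.4,17,-13,-6],[0.38,-8,21,-13,-8],[0.38,-9.6,25,-13,-10]]]'
python3 -c "
from h import *
go(615.7,225.3,112,2.5)"; python3 bin.py
```

```text
time: 36.9
tool_pos: [339.5, -357.8, 25.8]
tcp_rot: [-3.141, 0.0, 2.96]
contact_force: [0.4, 1.0, 0.3]
grip_width: 23.4
finger_force: 0.0
time: 37.9
tool_pos: [479.7, -127.5, 155.8]
tcp_rot: [-3.142, 0.0, 3.136]
contact_force: [-0.2, -0.6, 0.1]
grip_width: 34.9
finger_force: 0.0
t 37.9 at [ 479.7 -127.5  155.8] yaw 179.68 w 34.9 | shift [-13.41  35.36   4.38] turn -2.82
scene red [ 187  199   84   60 2653] ctr [ 348.3 -304.7] sz [187.1 145.7] ang 78.8 zmed 7.8
scene red [ 106  232   60   42 1845] ctr [ 289.8 -526. ] sz [136.8  95. ] ang 66.5 zmed 5.1
```

```bash
python3 -m crank '[[[0.38,-1.7,4.4,0,-1],[0.38,-3.4,8.8,0,-2.8],[0.38,-5.1,13.2,0,-2.8],[0.38,-6.8,17.6,0,-2.8],[0.38,-8.5,22,0,-2.8],[0.38,-10.2,26.4,0,-2.8],[0.38,-11.9,31,0,-2.8],[0.38,-13.4,35.4,0,-2.8],[0.38,-13.4,35.4,2,-2.8],[0.38,-13.4,35.4,4.4,-2.8]]]'
python3 -m crank '[[[0.38,0,0,0,0],[0.38,0,0,0,0],[0.38,0,0,0,0],[0.38,0,0,0,0],[0.38,0,0,0,0],[0.38,0,0,0,0],[0.38,0,0,0,0],[0.38,0,0,0,0],[0.38,0,0,0,0],[0.38,0,0,0,0]]]'
python3 - <<'E'
from h import *
im=cv2.imread('pics/scenebin.png');cv2.imwrite('pics/sb1.png',cv2.resize(im[170:300,170:390],None,fx=3,fy=3,interpolation=2))
go(615.7,225,63.5,2.5)
E
```

```text
time: 38.95
tool_pos: [616.0, 225.7, 111.7]
tcp_rot: [3.141, 0.002, -3.097]
contact_force: [-0.1, -0.4, -1.3]
grip_width: 35.1
finger_force: 0.0
time: 39.95
tool_pos: [615.4, 224.0, 111.6]
tcp_rot: [3.142, -0.0, -3.1]
contact_force: [-0.3, -0.1, 0.4]
grip_width: 34.9
finger_force: 0.0
t 39.95 at [615.4 224.  111.6] yaw -177.59 w 34.9 | shift [-0.04  0.1   4.81] turn -0.09
```

View pics/sb1.png

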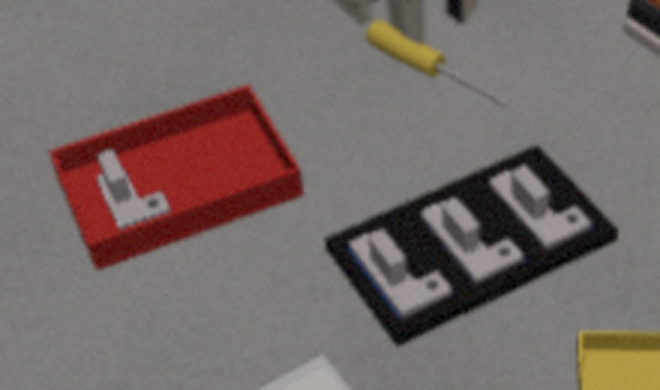

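The crop shows the first short bracket lying at the left end of the bin and the three long ones down in the tray. Second short bracket:

```bash
python3 -m crank '[[[0.38,0,0.1,2,0],[0.38,0,0.1,4,0],[0.38,0,0.1,4.8,0],[0.38,0,0.1,4.8,0],[0.38,0,0.1,4.8,0],[0,0,0.1,4.8,0],[0,0,0.1,4.8,0],[0,0,0.1,4.8,0],[0,0,0.1,4.8,0],[0,0,0.1,4.8,0]]]'
python3 -m crank '[[[0,0,0,-2,0],[0,0,0,-5,0],[0,0,0,-8,0],[0,1,-2,-8,0],[0,3.2,-6,-8,2],[0,5.4,-10,-8,4],[0,7.6,-14,-8,6],[0,9.8,-18,-8,8],[0,12,-22,-8,10],[0,14.2,-26,-8,12]]]'
python3 -c "
from h import *
go(348,-309,60,-10.5)"
```

```text
time: 40.95
tool_pos: [615.6, 225.0, 64.3]
tcp_rot: [3.141, 0.001, -3.1]
contact_force: [-0.9, 0.0, 4.0]
grip_width: 13.8
finger_force: 30.0
time: 41.95
tool_pos: [483.1, -42.1, 143.5]
tcp_rot: [3.142, -0.0, 2.973]
contact_force: [0.7, -1.0, -1.6]
grip_width: 13.6
finger_force: 30.0
t 41.95 at [483.1 -42.1 143.5] yaw 170.34 w 13.6 | shift [  8.84 -28.58   8.35] turn 0.84
```

```bash
python3 -m crank '[[[0,1.4,-4.7,0,0.8],[0,2.9,-9.4,0,0.8],[0,4.4,-14.1,0,0.8],[0,5.9,-18.8,0,0.8],[0,7.4,-23.6,0,0.8],[0,8.8,-28.6,0,0.8],[0,8.8,-28.6,2,0.8],[0,8.8,-28.6,5,0.8],[0,8.8,-28.6,7,0.8],[0,8.8,-28.6,7,0.8]]]'
python3 bin.py; python3 tail.py; python3 -c "
from h import *
go(348,-309,25,-10.5)"
```

```text
time: 42.95
tool_pos: [348.4, -306.7, 71.2]
tcp_rot: [3.138, -0.005, 2.96]
contact_force: [-0.2, 1.1, -1.9]
grip_width: 13.8
finger_force: 30.0
scene red [ 187  199   84   60 2369] ctr [ 348.5 -304.4] sz [187.8 143.7] ang 79.4 zmed 8.0
scene red [ 106  232   60   42 1845] ctr [ 289.7 -526.2] sz [136.3  96. ] ang 66.1 zmed 5.0
1096 tail x [17.97011296 21.29462088 21.38969266] y [-11.04198268  12.01438741] z 8.187308547165099
t 43.05 at [ 350.  -308.1   73.8] yaw 169.61 w 14.0 | shift [ 0.18 -0.13  4.88] turn 0.11
```

```bash
python3 -m crank '[[[0,0.2,-0.1,1.5,0],[0,0.2,-0.1,3,0],[0,0.2,-0.1,4.2,0],[0,0.2,-0.1,4.8,0],[0,0.2,-0.1,4.8,0],[0,0.2,-0.1,4.8,0],[0.26,0.2,-0.1,4.8,0],[0.26,0.2,-0.1,4.8,0],[0.26,0.2,-0.1,4.8,0],[0.26,0.2,-0.1,4.8,0]]]'
python3 -m crank '[[[0.26,0,0,-2,0],[0.26,0,0,-5,0],[0.26,0,0,-9,0],[0.38,0,1,-13,0],[0.38,-1.6,5,-13,0],[0.38,-3.2,9,-13,-2],[0.38,-4.8,13,-13,-4],[0.38,-6.4,17,-13,-6],[0.38,-8,21,-13,-8],[0.38,-9.6,25,-13,-10]]]'
python3 -c "
from h import *
go(612.7,291.3,112,2.5)"; python3 bin.py
```

```text
time: 44.05
tool_pos: [347.9, -308.9, 25.8]
tcp_rot: [-3.141, 0.0, 2.96]
contact_force: [0.2, -0.0, -0.4]
grip_width: 23.9
finger_force: 0.0
time: 45.05
tool_pos: [488.0, -78.5, 155.8]
tcp_rot: [-3.142, 0.0, 3.136]
contact_force: [-0.1, -1.0, -0.2]
grip_width: 35.1
finger_force: 0.0
t 45.05 at [488.  -78.5 155.8] yaw 179.69 w 35.1 | shift [-12.27  37.05   4.38] turn -2.81
scene red [ 187  199   84   60 2333] ctr [ 341.  -303.5] sz [187.2 160.9] ang 78.9 zmed 9.4
scene red [ 106  232   60   42 1834] ctr [ 289.3 -526. ] sz [136.5  96.5] ang 66.4 zmed 5.0
```

```bash
python3 -m crank '[[[0.38,-1.5,4.6,0,-1],[0.38,-3,9.2,0,-2.8],[0.38,-4.5,13.8,0,-2.8],[0.38,-6,18.4,0,-2.8],[0.38,-7.5,23,0,-2.8],[0.38,-9,27.6,0,-2.8],[0.38,-10.5,32.2,0,-2.8],[0.38,-12.3,37.1,0,-2.8],[0.38,-12.3,37.1,2,-2.8],[0.38,-12.3,37.1,4.4,-2.8]]]'
python3 -m crank '[[[0.38,0,0,0,0],[0.38,0,0,0,0],[0.38,0,0,0,0],[0.38,0,0,0,0],[0.38,0,0,0,0],[0.38,0,0,0,0],[0.38,0,0,0,0],[0.38,0,0,0,0],[0.38,0,0,0,0],[0.38,0,0,0,0]]]'
python3 -c "
from h import *
go(612.7,291.3,63.5,2.5)"
```

```text
time: 46.1
tool_pos: [613.5, 292.0, 111.5]
tcp_rot: [3.141, 0.002, -3.097]
contact_force: [0.1, -0.1, -0.1]
grip_width: 34.9
finger_force: 0.0
time: 47.1
tool_pos: [612.9, 290.0, 111.6]
tcp_rot: [3.142, -0.0, -3.1]
contact_force: [0.8, 0.5, 0.6]
grip_width: 35.0
finger_force: 0.0
t 47.1 at [612.9 290.  111.6] yaw -177.59 w 35.0 | shift [0.01 0.13 4.81] turn -0.09
```

```bash
python3 -m crank '[[[0.38,0,0.1,2,0],[0.38,0,0.1,4,0],[0.38,0,0.1,4.8,0],[0.38,0,0.1,4.8,0],[0.38,0,0.1,4.8,0],[0,0,0.1,4.8,0],[0,0,0.1,4.8,0],[0,0,0.1,4.8,0],[0,0,0.1,4.8,0],[0,0,0.1,4.8,0]]]'
python3 -m crank '[[[0,0,0,-2,0],[0,0,0,-5,0],[0,0,0,-8,0],[0,1,-2,-8,0],[0,3.2,-6,-8,2],[0,5.4,-10,-8,4],[0,7.6,-14,-8,6],[0,9.8,-18,-8,8],[0,12,-22,-8,10],[0,14.2,-26,-8,12]]]'
python3 -c "
from h import *
go(357,-260,60,-10.5)"
```

```text
time: 48.1
tool_pos: [613.1, 291.0, 64.3]
tcp_rot: [3.141, 0.001, -3.1]
contact_force: [-1.2, 0.7, 4.0]
grip_width: 14.0
finger_force: 30.0
time: 49.1
tool_pos: [480.7, 23.9, 143.5]
tcp_rot: [3.142, -0.0, 2.973]
contact_force: [0.9, -0.4, -0.5]
grip_width: 13.5
finger_force: 30.0
t 49.1 at [480.7  23.9 143.5] yaw 170.34 w 13.5 | shift [  7.43 -30.06   8.35] turn 0.84
```

```bash
python3 -m crank '[[[0,1.2,-4.9,0,0.8],[0,2.4,-9.8,0,0.8],[0,3.6,-14.7,0,0.8],[0,4.8,-19.6,0,0.8],[0,6.1,-24.6,0,0.8],[0,7.4,-30,0,0.8],[0,7.4,-30,2,0.8],[0,7.4,-30,5,0.8],[0,7.4,-30,7,0.8],[0,7.4,-30,7,0.8]]]'
python3 bin.py; python3 tail.py; python3 -c "
from h import *
go(357,-260,25,-10.5)"
```

```text
time: 50.1
tool_pos: [357.4, -257.1, 71.5]
tcp_rot: [3.138, -0.005, 2.959]
contact_force: [-0.2, -0.2, -1.3]
grip_width: 14.2
finger_force: 30.0
scene red [ 187  204   84   55 2054] ctr [ 358.4 -310.6] sz [179.7 124.6] ang 78.4 zmed 9.2
scene red [ 106  232   60   42 1844] ctr [ 289.3 -526.3] sz [136.8  96.7] ang 66.4 zmed 5.0
1119 tail x [18.19321991 21.64982975 21.79967618] y [-11.05335155  12.00501418] z 8.181966686394844
t 50.2 at [ 359.  -258.2   73.8] yaw 169.61 w 13.5 | shift [ 0.17 -0.21  4.88] turn 0.11
```

```bash
python3 -m crank '[[[0,0.2,-0.2,1.5,0],[0,0.2,-0.2,3,0],[0,0.2,-0.2,4.2,0],[0,0.2,-0.2,4.8,0],[0,0.2,-0.2,4.8,0],[0,0.2,-0.2,4.8,0],[0.26,0.2,-0.2,4.8,0],[0.26,0.2,-0.2,4.8,0],[0.26,0.2,-0.2,4.8,0],[0.26,0.2,-0.2,4.8,0]]]'
python3 -m crank '[[[0.26,0,0,-2,0],[0.26,0,0,-5,0],[0.26,0,0,-9,0],[0.5,0,1,-13,0],[0.5,-1.6,5,-13,0],[0.5,-3.2,9,-13,-2],[0.5,-4.8,13,-13,-4],[0.5,-6.4,17,-13,-6],[0.5,-8,21,-13,-8],[0.5,-9.6,21,-13,-10]]]'
python3 - <<'E'
from chk import *
go(584.5,94,130,2.5)
im,P=ribs('scene',28,50,None,'9');ribs('scene',70,90,None,'9')
im,d=bot.capture('side');im=im[:,:,::-1].copy();rect('side',im,cloud('side',d),RED,70,120)
cv2.imwrite('pics/f1.png',cv2.resize(cv2.imread('pics/scene9.png')[120:300,170:520],None,fx=2.2,fy=2.2,interpolation=2))
E
```

```text
time: 51.2
tool_pos: [356.7, -259.9, 25.8]
tcp_rot: [-3.141, 0.0, 2.96]
contact_force: [1.0, -0.2, -0.6]
grip_width: 23.8
finger_force: 0.0
time: 52.2
tool_pos: [489.7, -66.2, 155.7]
tcp_rot: [3.14, -0.0, 3.141]
contact_force: [0.9, -0.9, 0.2]
grip_width: 46.0
finger_force: 0.0
t 52.2 at [489.7 -66.2 155.7] yaw 179.97 w 46.0 | shift [-9.47 16.03  2.59] turn -2.53
scene rib [241 208   9  12  68] [ 358.8 -258.2] [12.4 37.8] 80.0 40.0
scene rib [222 214  10  14  74] [ 351.7 -307.6] [13.1 35.6] 80.8 39.8
scene rib [203 220  10  14  84] [ 340.7 -356.3] [14.  35.8] 79.5 40.3
scene rib [340 225  13  15 113] [ 565.4 -102.2] [14.7 37.8] 83.8 41.8
scene rib [317 236  13  15 120] [ 559.4 -166.9] [15.  38.2] 85.4 41.3
scene rib [293 246  12  16 113] [ 551.8 -231.9] [14.2 39. ] 83.2 41.5
scene rib [442 253  27  17 174] [790.1  28.2] [57.6 26.5] 26.2 39.0
side [245 303  11  23 206] ctr [583.2  94.7] sz [17.2 22.4] ang 0.8 zmed 94.1
```

View pics/f1.png

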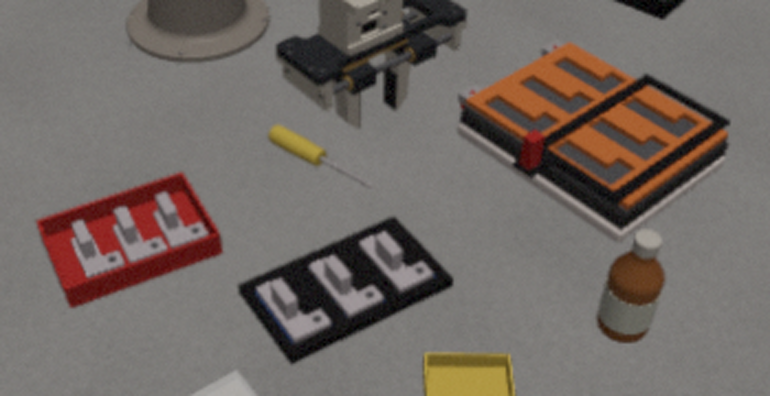

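The crop shows the nest empty, three short brackets flat in the bin and three long ones in the tray. Now I close the keeper.

```bash
python3 -m crank '[[[0.54,-2,3.5,0,-1],[0.54,-4,7,0,-2.5],[0.54,-6,10.5,0,-2.5],[0.54,-8,14,0,-2.5],[0.54,-9.5,16,0,-2.5],[0.54,-9.5,16,2.6,-2.5],[0.54,-9.5,16,2.6,-2.5],[0.54,-9.5,16,2.6,-2.5],[0.54,-9.5,16,2.6,-2.5],[0.54,-9.5,16,2.6,-2.5]]]'
python3 -c "
from h import *
go(584.5,94,73,2.5)"
```

```text
time: 53.35
tool_pos: [585.3, 88.0, 130.8]
tcp_rot: [3.142, 0.002, -3.106]
contact_force: [0.7, -0.1, -0.1]
grip_width: 49.8
finger_force: 0.0
t 53.35 at [585.3  88.  130.8] yaw -177.97 w 49.8 | shift [0.07 0.61 5.78] turn -0.47
```

```bash
python3 -m crank '[[[0.54,0,0.6,0,-0.5],[0.54,0,0.6,2,-0.5],[0.54,0,0.6,4,-0.5],[0.54,0,0.6,5.7,-0.5],[0.54,0,0.6,5.7,-0.5],[0,0,0.6,5.7,-0.5],[0,0,0.6,5.7,-0.5],[0,0,0.6,5.7,-0.5],[0,0,0.6,5.7,-0.5],[0,0,0.6,5.7,-0.5]]]'
python3 -m crank '[[[0,0.3,0,0,0],[0,0.6,0,0,0],[0,0.9,0,0,0],[0,1.2,0,0,0],[0,1.5,0,0,0],[0,1.8,0,0,0],[0,2.1,0,0,0],[0,2.4,0,0,0],[0,2.7,0,0,0],[0,2.8,0,0,0]]]'
python3 -m crank '[[[0,0,0,0,0],[0,0,0,0,0],[0.54,0,0,0,0],[0.54,0,0,0,0],[0.54,0,0,0,0],[0.54,0,0,-3,0],[0.54,0,0,-7,0],[0.54,0,-4,-10,0],[0.54,0,-8,-12,0],[0.54,0,-8,-12,0]]]'
python3 - <<'E'
from chk import *
im,d=bot.capture('side');im=im[:,:,::-1].copy();rect('side',im,cloud('side',d),RED,67,120)
ribs('scene',28,50,None,'10')
a=cv2.resize(im[290:470,120:340],None,fx=1.8,fy=1.8);b=cv2.resize(cv2.imread('pics/scene10.png')[120:300,170:390],None,fx=1.8,fy=1.8);cv2.imwrite('pics/f2.png',np.hstack([a,b]))
E
```

```text
time: 54.35
tool_pos: [585.4, 92.7, 73.5]
tcp_rot: [-3.138, 0.001, -3.096]
contact_force: [-0.5, -9.1, 2.4]
grip_width: 19.7
finger_force: 30.0
time: 55.35
tool_pos: [559.4, 91.7, 73.6]
tcp_rot: [-3.139, 0.006, -3.097]
contact_force: [10.8, -6.6, -4.7]
grip_width: 19.8
finger_force: 30.0
time: 56.35
tool_pos: [562.2, 9.8, 196.0]
tcp_rot: [-3.139, 0.006, -3.099]
contact_force: [0.5, 0.5, 0.3]
grip_width: 49.3
finger_force: 0.0
side [256 306  12  22 207] ctr [557.3  94.3] sz [21.4 17.6] ang 88.1 zmed 90.7
scene rib [393 166  14   8  44] [481.9 160.2] [39.9 15.3] 2.6 48.4
scene rib [241 208   9  12  65] [ 359.2 -258.3] [13.2 33.6] 82.7 39.7
scene rib [222 214  10  14  74] [ 349.6 -307.2] [12.7 37.9] 81.4 39.8
scene rib [203 220  10  13  81] [ 340.3 -356.3] [13.9 34.6] 80.4 40.7
scene rib [340 225  13  15 117] [ 566.  -102.4] [14.2 36.2] 83.9 41.9
scene rib [317 236  13  16 115] [ 561.1 -167.3] [14.8 37.1] 84.2 41.8
scene rib [293 246  12  16 116] [ 551.5 -231.9] [14.3 37.8] 82.6 42.2
scene rib [442 253  27  16 174] [790.7  28.7] [57.6 26.9] 29.4 39.6
```

View pics/f2.png

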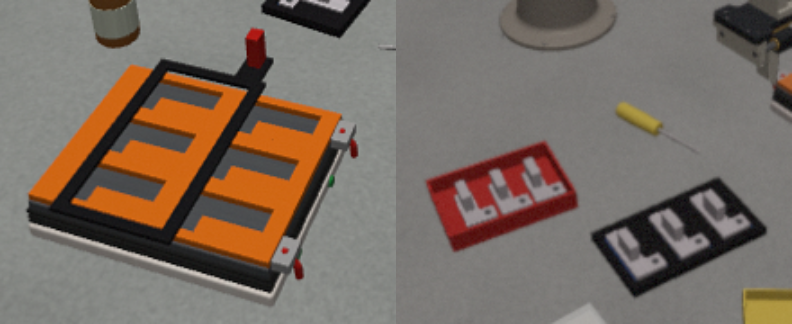

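The left crop shows the keeper back home over an empty nest, with the handle at (557,94) as at the start. The right crop shows every bracket sorted.

```bash
python3 -c "
from plant import bot
print(bot.close_job())"
```

```text
the job is handed in; nothing more can be done
None
```

I handed the job in at about 56 s: the keeper was opened and slid home again, the three long brackets are seated in the tray pockets, the three short ones lie in the larger red bin, and the robot was clear of everything; the call returned no verdict.

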